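Nest the flower pots

TASK

Clear away the three terracotta flower pots: nest the two that stand loose on the table into the one standing on the wooden board, so that all three make one straight stack there, mouths up, each pot fully home in the one below. One of them was left mouth down and has to be turned over first. Fired clay chips, so lower each pot gently into the next instead of dropping it in, and leave the tools lying where they are.

Things in the scene. Friction and masses are not known exactly. Their poses are not given: they have to be found in the camera images.
- pot_1: terracotta flower pot, 80 mm high: upper 28 mm a collar 70 mm across (mouth 62 mm, wall 4 mm), below it a body tapering from 58 mm to a 39 mm foot. Nested home, its collar rests on the rim of the pot below, 28 mm above that pot. Origin: centre of the foot's underside; z axis from foot to mouth; 0.16 kg. Stands mouth up on the board, left of the robot; the bottom of the stack.
- pot_2: terracotta flower pot, 80 mm high: upper 28 mm a collar 70 mm across (mouth 62 mm, wall 4 mm), below it a body tapering from 58 mm to a 39 mm foot. Nested home, its collar rests on the rim of the pot below, 28 mm above that pot. Origin: centre of the foot's underside; z axis from foot to mouth; 0.16 kg. Stands mouth up on the table, right of the robot.
- pot_3: terracotta flower pot, 80 mm high: upper 28 mm a collar 70 mm across (mouth 62 mm, wall 4 mm), below it a body tapering from 58 mm to a 39 mm foot. Nested home, its collar rests on the rim of the pot below, 28 mm above that pot. Origin: centre of the foot's underside; z axis from foot to mouth; 0.16 kg. Stands mouth down on the table, right of the robot (origin on top, z axis down).
- board: plywood board, 223 x 271 x 10 mm (x, y, z), fixed to the table, top 10 mm above it. Origin: centre of its underside. A flat clay star, 8 mm thick, lies on one of its corners.
- brush: wooden brush, 212 mm long along its y axis, 12 mm thick, loose on the table in front of the banding wheel; to be left alone. Origin: centre of its underside.
- needle: needle tool with a red handle, 148 mm long along its y axis, 11 mm thick, loose on the table in front of the banding wheel; to be left alone. Origin: centre of its underside.
- loop_tool: loop tool with a green handle, 172 mm long along its x axis, 12 mm thick, loose on the table's right edge; to be left alone. Origin: centre of its underside.
- rib: wooden kidney rib, 96 x 61 x 9 mm, loose on the table between the banding wheel and the tool chest; to be left alone. Origin: centre of its underside.

How it is judged:
By the outcome, as a careful person would: the job done as asked, in the order asked, and still so for the second after the job is handed in, with the robot touching nothing.
It also fails if it takes over 72 s, if anything falls off the work surface, if the arm or the gripper's body presses on something with over 40 N, if the wrist force passes 120 N, or if a joint passes its speed limit or range.

ROBOT

A 7-joint arm with a two-finger parallel gripper is mounted at the origin on a cart in front of the work surface, level with it; the furniture and walls round the work are solid. World frame = base frame: x ahead of the robot, y to its left, z up, the work surface at z = 0. Lengths are in m, angles in rad, forces in N, time in s.
With the tool pointing down it reaches from about 0.35 to 0.9 m from the base axis. Payload 8.1 kg.
Tool frame: the origin (TCP) lies at the very end of the fingers, on their centre line; the grasp point (between the pads) lies 19 mm behind it; z points along the fingers, y is the line along which they close (so a half turn about z gives the same grasp; the last joint's range is limited). The gripper opens to 92 mm and grips with 3 to 60 N. Pads are 19 mm wide; open, the fingers measure 130 mm over their backs; the gripper's body (75 mm by 190 mm) begins 47 mm behind the grasp point.
Start: joints at [-1.336, 0.434, 0.025, 1.573, -0.012, 1.134, -0.075], TCP at [0.207, 0.59, 0.227] pointing down, gripper open.
Joint ranges: [-2.62, 2.62], [-0.44, 2.09], [-1.27, 1.32], [0.08, 2.57], [-1.32, 4.46], [0.12, 2], [-2.74, 2.74]. Speed limits (rad/s): [2.22, 2.22, 3.01, 3.01, 3.14, 3.14, 3.14].

INTERFACE

Orientations are given as a rotation vector (axis times angle).
In Python, from cell import observe, get_image, sign_off, find_in, trace, place_of gives the robot as it stands. The module is installed in compiled form; this text tells all that it offers.
- The arm moves only by the shell command python3 -m handwheel 'ROWS' [OPENING] [FORCE]. ROWS is JSON, a list of rows, each a list of 6 numbers: the shift along the tool's x, y, z each as a share of 0.02 m, from -1 to 1, then the turn, a rotation vector about the tool's x, y, z each as a share of 4 degrees, from -1 to 1. A call has 1 to 8 rows; each row shifts and turns the commanded pose from where the row before left it, along the tool's axes as they then stand; what a row does not reach is not made up. A row lasts 1/12 s, in which the tool goes at most 41.7 mm and 7.16 degrees, less where a joint would pass 70% of its speed; a pose out of reach is approached as far as the arm can. A call with a number of a shift or a turn outside -1 to 1 is refused whole. A call with a gripper value outside its range is refused whole. OPENING is the opening, from 0 (shut) to 1 (fully open), set as the call begins (- or left out, the last holds). The fingers move at their own pace and stop on an object; FORCE is the grip in N (left out, the last holds). Time passes only in rows, so rows that do not move let the fingers close. It gives the time, the measured TCP pose, the force, the opening and the grip force at its end, in the units of the state.
- observe(): the state, without advancing time (a new reading comes with each control period).
- get_image(name): name is "side" or "top" or "wrist"; returns a dict with "image" (384x512x3 uint8, red, green, blue), "fx", "fy", "cx", "cy" (pixels), "position" and "orientation" of the camera in the world. Camera axes: x right, y down, z forward; pixel columns grow to the right and rows downward; lengths in m; the calibration is good to about 2 mm. A picture is of the moment at which its call begins. There is no depth.
- sign_off(): hands the job in; it is judged then, once.
Trained networks look in the newest picture that a camera, given by its name, has taken for a name from the list of things; names that differ only in an ending like _2 or _b are one class to them, and where a whole thing is asked for, a point or a joint stands for the part that bears it (a point fixed in the world has none). Each returns a list of dicts, best first, with "score" (0 to 1); they miss things now and then, are a little off and sometimes report something else, mostly with a low value. They report only what shows in the picture. A call takes as long as a camera call.
- find_in(label, camera): "rect" ([centre column, centre row, width, height] as shares, 0 to 1, of the picture: columns of its width, rows of its height, round what is visible of it).
- trace(label, camera): "region" (384x512 bool, what is visible of it) and "rect" ([centre column, centre row, width, height] as shares, 0 to 1, of the picture: columns of its width, rows of its height, round what is visible of it).
- place_of(label, camera): "point" ([column, row] as shares, 0 to 1, of the picture: columns of its width, rows of its height: a listed point, or the origin of a listed thing).
The state is a dict: "clock": time; "joints": joint angles; "dq": joint speeds; "joint_efforts": joint torques, N m; "position": TCP position; "ee_rot": TCP orientation; "force": force on the tool from outside, world axes, zero at the start; "ft_torque": the same for the moment, N m; "width": opening from 0.0 (shut) to 1.0 (fully open); "gripper_force": force on a finger pad.
Only numpy, scipy, OpenCV 4.12 (cv2) and the standard library are available. Lean on these libraries where they do the work, as an engineer would, in place of code of your own. Each camera call takes 0.05 s, during which the arm holds its last target. There are 200 camera calls.

## Working session

There is one attempt and no reset: what is moved stays moved. The work goes in short steps, Python scripts to look and compute and a shell command to move; the robot and the scene stay as the last step left them, time stands still between calls to the robot, and variables do not carry over. Pictures are saved under pics/ and viewed, at most 10 in all, crops included, and the job is handed in when it is done.

```bash
mkdir -p pics; cat > h.py <<'E'
import numpy as np, cv2
from cell import *
from scipy.spatial.transform import Rotation as R
def rot(o):
    o=np.array(o,float)
    return o if o.shape==(3,3) else (R.from_rotvec(o).as_matrix() if o.size==3 else R.from_quat(o).as_matrix())
def ray(im,u,v):
    d=rot(im['orientation'])@np.array([(u-im['cx'])/im['fx'],(v-im['cy'])/im['fy'],1]); return np.array(im['position']),d
def onz(im,u,v,z):
    p,d=ray(im,u,v); return p+d*(z-p[2])/d[2]
def proj(im,P):
    c=rot(im['orientation']).T@(np.array(P)-im['position']); return np.array([im['fx']*c[0]/c[2]+im['cx'],im['fy']*c[1]/c[2]+im['cy']])
E
python3 - <<'E'
from h import *
s=observe();print({k:np.round(v,3).tolist() for k,v in s.items()})
for c in ('side','top'):
    im=get_image(c);cv2.imwrite(f'pics/{c}0.png',im['image'][:,:,::-1])
    print(c,im['fx'],im['cx'],im['cy'],np.round(im['position'],3),np.round(im['orientation'],3))
    for f in (find_in,place_of):
        for d in f('pot_1',c): print(f.__name__,round(d['score'],2),np.round(np.array(d.get('rect',d.get('point')))*([512,384,512,384] if 'rect' in d else [512,384]),1))
E
```

```text
{'clock': 0.0, 'joints': [-1.336, 0.435, 0.025, 1.574, -0.012, 1.134, -0.075], 'dq': [0.001, 0.001, -0.001, -0.001, -0.003, 0.001, -0.001], 'joint_efforts': [0.001, -66.789, 0.985, -31.443, -0.06, 0.043, 0.0], 'position': [0.207, 0.589, 0.226], 'ee_rot': [-0.528, -3.097, 0.003], 'force': [-0.176, -0.101, -0.627], 'ft_torque': [-0.043, -0.032, -0.018], 'gripper_force': 0.0, 'width': 0.999}
side 361.2636339490323 247.71447902658355 185.2455083324438 [ 0.285 -0.733  0.625] [-2.152  0.429 -0.217]
call 0.95 [243.6 272.5  36.9  45.6]
call 0.77 [309.6 260.9  34.8  39.8]
call 0.76 [191.2 141.5  23.5  25.8]
call 0.88 [187.9 151.8]
call 0.76 [241.8 286.4]
call 0.68 [312.8 244.1]
top 440.5922437069617 253.78850864853277 187.8221314093453 [ 0.36  -0.008  1.384] [-2.136  2.144 -0.175]
call 0.96 [140.3 205.6  27.8  26.4]
call 0.91 [335.1 221.8  25.6  20.7]
call 0.74 [151.2 205.9  86.1  74.3]
call 0.66 [332.2 177.1  22.   21.5]
call 0.93 [329.3 224.3]
call 0.86 [147.1 204.8]
call 0.62 [338.8 173.1]
```

View pics/side0.png

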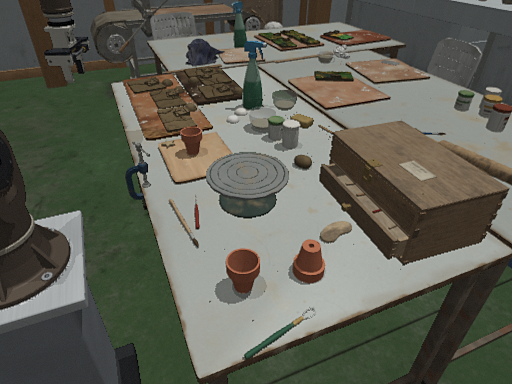

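View pics/top0.png

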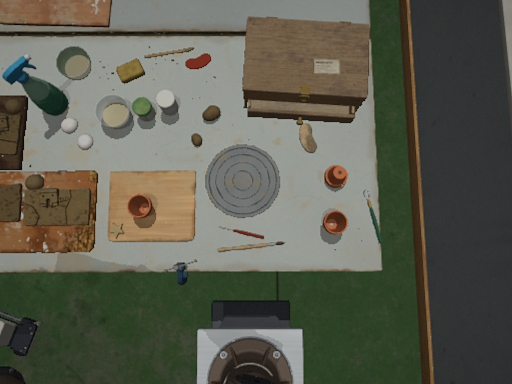

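```bash
python3 - <<'E'
from h import *
it=get_image('top'); 
tr=trace('pot_1','top')
for d in tr:
    m=d['region']; cs,_=cv2.findContours(m.astype(np.uint8),cv2.RETR_EXTERNAL,cv2.CHAIN_APPROX_NONE)
    c=max(cs,key=cv2.contourArea); print('top',round(d['score'],2),m.sum(),np.round(np.array(d['rect'])*[512,384,512,384],1),cv2.minEnclosingCircle(c))
is_=get_image('side')
for d in trace('pot_1','side'):
    print('side',round(d['score'],2),d['region'].sum(),np.round(np.array(d['rect'])*[512,384,512,384],1))
for n,(u,v),z in [('p2foot?',(329.3,224.3),0),('p1foot',(147.1,204.8),.01),('p3 foot',(338.8,173.1),.08)]: print('top',n,onz(it,u,v,z))
for n,(u,v),z in [('p1',(187.9,151.8),.01),('a',(241.8,286.4),0),('b',(312.8,244.1),.08)]: print('side',n,onz(is_,u,v,z))
for n in ['board','brush','needle','loop_tool','rib']:
    for d in place_of(n,'top')[:1]:
        p=np.array(d['point'])*[512,384]; print(n,round(d['score'],2),p,onz(it,*p,0))
E
```

```text
top 0.97 428 [336.  223.1  25.5  23.5] ((334.871826171875, 221.43521118164062), 11.855459213256836)
top 0.96 496 [140.9 205.2  28.   26.8] ((138.6999969482422, 205.5), 12.788378715515137)
top 0.95 408 [334.2 177.8  23.6  23.8] ((335.1329040527344, 175.71519470214844), 11.48471736907959)
side 0.98 1196 [244.  270.8  38.7  44. ]
side 0.68 1085 [308.3 262.7  33.9  44.5]
side 0.67 429 [190.8 142.7  25.2  29.4]
side 0.41 2034 [193.9 160.2  72.8  51.6]
top p2foot? [ 0.46524103 -0.25040429  0.        ]
top p1foot [0.52755212 0.32117687 0.01      ]
top p3 foot [ 0.61332614 -0.26983956  0.08      ]
side p1 [0.50278092 0.33474519 0.01      ]
side a [ 0.46509704 -0.25656374  0.        ]
side b [ 0.62243356 -0.27176348  0.08      ]
brush 0.47 [246.8864 249.2928] [0.38840676 0.00853241 0.        ]
needle 0.64 [374.2208 219.4176] [ 0.48011636 -0.3923456   0.        ]
loop_tool 0.59 [374.3232 216.8064] [ 0.48835127 -0.3930564   0.        ]
rib 0.68 [305.92   136.3968] [ 0.75042162 -0.18333868  0.        ]
```

Two views agree: in the top view pot_1 is on the board at pixel (139,206), the mouth-down pot_3 at (335,177) and pot_2 at (335,222). The side view shows the same, with pot_2 at (244,271) and pot_3 at (309,262). Next I'll refine the positions by fitting silhouettes.

```bash
cat >> h.py <<'E'
from scipy.optimize import minimize
PROF=[(0,.0195),(.052,.029),(.052,.035),(.08,.035)]
def potpts(p,a):
    a=np.array(a,float)/np.linalg.norm(a); u=np.cross(a,[.3,.5,.81]);u/=np.linalg.norm(u);w=np.cross(a,u);t=np.linspace(0,2*np.pi,40)
    return np.vstack([np.array(p)+a*z+r*(np.outer(np.cos(t),u)+np.outer(np.sin(t),w)) for z,r in PROF])
def sil(im,p,a):
    m=np.zeros((384*4,512*4),np.uint8); P=np.array([proj(im,q) for q in potpts(p,a)])
    for i in range(3): cv2.fillConvexPoly(m,cv2.convexHull(np.round(P[i*40:(i+2)*40]*4+1.5).astype(np.int32)),1)
    return cv2.resize(m.astype(np.float32),(512,384),interpolation=cv2.INTER_AREA)
def reg(label,cam,near):
    """mask whose centre is nearest to pixel near"""
    L=[d for d in trace(label,cam) if d['region'].sum()<6000]; return min(L,key=lambda d:np.hypot(*(np.array(d['rect'][:2])*[512,384]-near)))['region']
def fit(obs,p0,a):
    """obs: list of (im,mask); fits x,y with z fixed"""
    f=lambda q:sum(np.abs(sil(im,[q[0],q[1],p0[2]],a)-m).sum()/m.sum() for im,m in obs)
    r=minimize(f,p0[:2],method='Nelder-Mead',options=dict(initial_simplex=np.array(p0[:2])+np.array([[0,0],[.012,0],[0,.012]]),xatol=2e-4)); return r.x.round(4),round(r.fun,3)
def plan(pt,Rt,N=None):
    """constant row taking the tool from the measured pose to pt,Rt"""
    s=observe();p=np.array(s['position']);R0=rot(s['ee_rot']);w=R.from_matrix(R0.T@rot(Rt)).as_rotvec()
    for n in range(N or 1,200):
        S=sum(R0@R.from_rotvec(w*k/n).as_matrix() for k in range(n)); v=np.linalg.solve(S,np.array(pt)-p)
        row=np.r_[v/.02,np.degrees(w)/n/4]
        if np.abs(row).max()<=.99: break
    print('rows',n,row.round(3).tolist())
E
python3 - <<'E'
from h import *
I={c:get_image(c) for c in('top','side')}
I={}
G={'p1':((.515,.328,.01),(0,0,1)),'p2':((.465,-.253,0),(0,0,1)),'p3':((.617,-.27,.08),(0,0,-1))}
M={}
for c in('top','side'):
    I[c]=get_image(c)
    for k,(p,a) in G.items():
        M[k,c]=reg('pot_1',c,proj(I[c],np.array(p)+.04*np.array(a)))
for k,(p,a) in G.items():
    print(k,[fit([(I[c],M[k,c])],p,a) for c in I],'both',fit([(I[c],M[k,c]) for c in I],p,a))
plan([.60,-.268,.22],R.from_euler('z',-94,degrees=True).as_matrix()@rot(observe()['ee_rot']))
E
```

```text
p1 [(array([0.5171, 0.3297]), np.float64(0.162)), (array([0.5157, 0.3236]), np.float64(0.094))] both (array([0.5167, 0.3276]), np.float64(0.271))
p2 [(array([0.5178, 0.0108]), np.float64(2.074)), (array([ 0.4672, -0.2571]), np.float64(0.041))] both (array([ 0.4671, -0.2576]), np.float64(2.178))
p3 [(array([ 0.6167, -0.2713]), np.float64(0.055)), (array([ 0.6162, -0.2737]), np.float64(0.031))] both (array([ 0.6167, -0.2722]), np.float64(0.105))
rows 54 [-0.98, 0.002, 0.006, 0.0, -0.0, 0.435]
```

```bash
python3 -m handwheel '[[-0.98,0,0,0,0,0.435],[-0.98,0,0,0,0,0.435],[-0.98,0,0,0,0,0.435],[-0.98,0,0,0,0,0.435],[-0.98,0,0,0,0,0.435],[-0.98,0,0,0,0,0.435],[-0.98,0,0,0,0,0.435],[-0.98,0,0,0,0,0.435]]'
python3 -m handwheel '[[-0.98,0,0,0,0,0.435],[-0.98,0,0,0,0,0.435],[-0.98,0,0,0,0,0.435],[-0.98,0,0,0,0,0.435],[-0.98,0,0,0,0,0.435],[-0.98,0,0,0,0,0.435],[-0.98,0,0,0,0,0.435],[-0.98,0,0,0,0,0.435]]'
python3 -m handwheel '[[-0.98,0,0,0,0,0.435],[-0.98,0,0,0,0,0.435],[-0.98,0,0,0,0,0.435],[-0.98,0,0,0,0,0.435],[-0.98,0,0,0,0,0.435],[-0.98,0,0,0,0,0.435],[-0.98,0,0,0,0,0.435],[-0.98,0,0,0,0,0.435]]'
python3 - <<'E'
from h import *
s=observe();print(s['clock'],np.round(s['joints'],2),np.round(s['position'],3),rot(s['ee_rot']).round(2).tolist())
E
```

```text
clock: 1.92
position: [0.3504, 0.5212, 0.2268]
ee_rot: [0.905, 3.008, 0.0]
force: [-0.2, -0.1, 0.6]
width: 0.999
gripper_force: 0.0
clock: 2.58
position: [0.4706, 0.4219, 0.2267]
ee_rot: [-1.262, -2.877, -0.0]
force: [-0.3, 0.6, 0.0]
width: 1.002
gripper_force: 0.0
clock: 3.25
position: [0.5638, 0.2962, 0.2267]
ee_rot: [-1.601, -2.703, -0.0]
force: [-0.2, -0.1, -0.1]
width: 0.997
gripper_force: 0.0
3.25 [-0.76  0.46  0.29  1.56 -0.14  1.14  0.06] [0.564 0.296 0.227] [[-0.48, 0.88, 0.0], [0.88, 0.48, 0.0], [0.0, 0.0, -1.0]]
```

```bash
cat >> h.py <<'E'
def tilt(tau,beta=-10):
    b,t=np.radians([beta,tau]); y=np.array([np.cos(b),np.sin(b),0]); x0=np.array([-np.sin(b),np.cos(b),0]); z=np.array([0,0,-1])*np.cos(t)-x0*np.sin(t)
    return np.column_stack([np.cross(y,z),y,z])
def tcp(g,Rt,back=0): return np.array(g)+Rt[:,2]*(.019-back)
E
python3 - <<'E'
from h import *
Rt=tilt(-50); print(tcp([.6165,-.2722,.052],Rt,.12),tcp([.6165,-.2722,.052],Rt))
plan(tcp([.6165,-.2722,.052],Rt,.12),Rt)
plan([.64,-.05,.24],tilt(-10,0))
E
```

```text
[ 0.60306476 -0.34839506  0.11692155] [ 0.61902742 -0.25786628  0.03978704]
rows 34 [-0.97, -0.125, -0.261, -0.124, 0.353, 0.266]
rows 18 [-0.989, -0.047, -0.119, -0.035, 0.136, 0.398]
```

```bash
python3 -m handwheel '[[-0.99,-0.05,-0.12,-0.04,0.14,0.4],[-0.99,-0.05,-0.12,-0.04,0.14,0.4],[-0.99,-0.05,-0.12,-0.04,0.14,0.4],[-0.99,-0.05,-0.12,-0.04,0.14,0.4],[-0.99,-0.05,-0.12,-0.04,0.14,0.4],[-0.99,-0.05,-0.12,-0.04,0.14,0.4],[-0.99,-0.05,-0.12,-0.04,0.14,0.4],[-0.99,-0.05,-0.12,-0.04,0.14,0.4]]'
python3 -m handwheel '[[-0.99,-0.05,-0.12,-0.04,0.14,0.4],[-0.99,-0.05,-0.12,-0.04,0.14,0.4],[-0.99,-0.05,-0.12,-0.04,0.14,0.4],[-0.99,-0.05,-0.12,-0.04,0.14,0.4],[-0.99,-0.05,-0.12,-0.04,0.14,0.4],[-0.99,-0.05,-0.12,-0.04,0.14,0.4],[-0.99,-0.05,-0.12,-0.04,0.14,0.4],[-0.99,-0.05,-0.12,-0.04,0.14,0.4]]'
python3 - <<'E'
from h import *
s=observe();print(np.round(s['joints'],2))
Rt=tilt(-50)
plan([.60,-.35,.20],tilt(-40))
plan(tcp([.6165,-.2722,.052],Rt,.12),Rt)
E
```

```text
clock: 3.92
position: [0.6186, 0.1471, 0.2405]
ee_rot: [-1.858, -2.462, -0.092]
force: [0.6, 0.1, 0.3]
width: 0.997
gripper_force: 0.0
clock: 4.58
position: [0.6391, -0.011, 0.2411]
ee_rot: [-2.081, -2.196, -0.178]
force: [-0.3, 0.2, -0.0]
width: 1.0
gripper_force: 0.0
[-0.24  0.47  0.41  1.54 -0.37  1.21  0.32]
rows 17 [-0.979, -0.063, -0.298, -0.074, 0.449, 0.179]
rows 19 [-0.961, -0.056, -0.144, -0.081, 0.533, 0.156]
```

```bash
python3 -m handwheel '[[-0.98,-0.06,-0.3,-0.07,0.45,0.18],[-0.98,-0.06,-0.3,-0.07,0.45,0.18],[-0.98,-0.06,-0.3,-0.07,0.45,0.18],[-0.98,-0.06,-0.3,-0.07,0.45,0.18],[-0.98,-0.06,-0.3,-0.07,0.45,0.18],[-0.98,-0.06,-0.3,-0.07,0.45,0.18],[-0.98,-0.06,-0.3,-0.07,0.45,0.18],[-0.98,-0.06,-0.3,-0.07,0.45,0.18]]'
python3 -m handwheel '[[-0.98,-0.06,-0.3,-0.07,0.45,0.18],[-0.98,-0.06,-0.3,-0.07,0.45,0.18],[-0.98,-0.06,-0.3,-0.07,0.45,0.18],[-0.98,-0.06,-0.3,-0.07,0.45,0.18],[-0.98,-0.06,-0.3,-0.07,0.45,0.18],[-0.98,-0.06,-0.3,-0.07,0.45,0.18],[-0.98,-0.06,-0.3,-0.07,0.45,0.18],[-0.98,-0.06,-0.3,-0.07,0.45,0.18]]'
python3 - <<'E'
from h import *
s=observe();print(np.round(s['joints'],2))
Rt=tilt(-50)
plan(tcp([.6165,-.2722,.052],Rt,.12),Rt)
E
```

```text
clock: 5.25
position: [0.6305, -0.1746, 0.2453]
ee_rot: [-2.054, -1.954, -0.452]
force: [-0.1, -0.6, -0.6]
width: 0.998
gripper_force: 0.0
clock: 5.92
position: [0.6054, -0.3322, 0.2078]
ee_rot: [-1.997, -1.701, -0.693]
force: [1.1, 0.3, 0.1]
width: 1.001
gripper_force: 0.0
[ 0.53  0.82  0.36  1.18 -0.76  1.66  0.8 ]
rows 4 [-0.922, 0.004, 0.698, -0.037, 0.734, 0.038]
```

```bash
python3 -m handwheel '[[-0.92,0,0.7,-0.04,0.73,0.04],[-0.92,0,0.7,-0.04,0.73,0.04],[-0.92,0,0.7,-0.04,0.73,0.04],[-0.92,0,0.7,-0.04,0.73,0.04],[0,0,0,0,0,0]]'
python3 - <<'E'
from h import *
s=observe();print(np.round(s['joints'],2),s['dq'])
Rt=tilt(-50)
im=get_image('wrist');cv2.imwrite('pics/w1.png',im['image'][:,:,::-1])
p=(.6165,-.2722,.08)
try:
    m=reg('pot_1','wrist',proj(im,(.6165,-.2722,.04))); print(m.sum(),fit([(im,m)],p,(0,0,-1)))
except Exception as e: print(e)
plan(tcp([.6165,-.2722,.052],Rt),Rt)
E
```

```text
clock: 6.33
position: [0.5991, -0.3477, 0.109]
ee_rot: [-1.872, -1.555, -0.866]
force: [-1.7, 0.1, -1.6]
width: 1.0
gripper_force: 0.0
[ 0.66  1.02  0.28  1.14 -0.86  1.7   0.9 ] [-0.04166171 -0.09004487  0.01363899 -0.01420038  0.02900715  0.00407883
 -0.04044047]
4431 (array([ 0.6173, -0.2727]), np.float64(0.029))
rows 6 [0.001, 0.008, 0.987, -0.003, 0.005, -0.006]
```

View pics/w1.png

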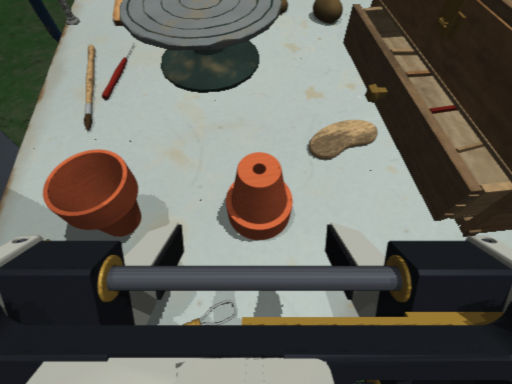

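The wrist view shows pot_3 at pixel (259,195), midway between the fingers. pot_2 is clear to the left at (93,195). I'm going in to grip it.

```bash
python3 -m handwheel '[[0,0,0.99,0,0,0],[0,0,0.99,0,0,0],[0,0,0.99,0,0,0],[0,0,0.99,0,0,0],[0,0,0.99,0,0,0],[0,0,0.9,0,0,0],[0,0,0,0,0,0]]'
python3 -m handwheel '[[0,0,0,0,0,0],[0,0,0,0,0,0],[0,0,0,0,0,0],[0,0,0,0,0,0],[0,0,0,0,0,0],[0,0,0,0,0,0]]' 0 20
python3 - <<'E'
from h import *
s=observe();Rt=rot(s['ee_rot']);print(np.round(s['joints'],2),'grasp',s['position']-.019*Rt[:,2],'opening mm',92*s['width'],np.degrees(np.arccos(-Rt[2,2])))
plan(s['position']+np.array([0,0,.10]),tilt(-30))
E
```

```text
clock: 7.02
position: [0.6207, -0.2538, 0.0435]
ee_rot: [-1.864, -1.576, -0.871]
force: [0.6, 0.4, 0.1]
width: 1.0
gripper_force: 0.0
clock: 7.52
position: [0.6188, -0.2588, 0.042]
ee_rot: [-1.871, -1.571, -0.87]
force: [-0.4, 0.1, -0.3]
width: 0.615
gripper_force: 0.0
[ 0.56  1.01  0.25  1.34 -0.9   1.5   0.98] grasp [ 0.61628616 -0.27314563  0.05426616] opening mm 56.53807483478433 49.843933396310334
rows 6 [0.556, 0.0, -0.626, -0.0, -0.827, 0.001]
```

```bash
python3 -m handwheel '[[0,0,0,0,0,0],[0,0,0,0,0,0],[0,0,0,0,0,0],[0,0,0,0,0,0]]' 0 20
python3 - <<'E'
from h import *
s=observe();Rt=rot(s['ee_rot']);g=s['position']-.019*Rt[:,2]
print('grasp',g)
plan(g+np.array([0,0,.09])+.019*tilt(-30)[:,2],tilt(-30))
E
```

```text
clock: 7.85
position: [0.6188, -0.2585, 0.0418]
ee_rot: [-1.871, -1.571, -0.869]
force: [-0.2, -1.9, 2.1]
width: 0.562
gripper_force: 19.5
grasp [ 0.61632594 -0.27281625  0.05406017]
rows 6 [0.445, 0.0, -0.565, -0.001, -0.827, 0.001]
```

```bash
python3 -m handwheel '[[0.77,0,-0.64,0,0,0],[0.77,0,-0.64,0,0,0],[0.77,0,-0.64,0,0,0],[0,0,0,0,0,0]]'
python3 - <<'E'
from h import *
s=observe();Rt=rot(s['ee_rot']);g=s['position']-.019*Rt[:,2]
print('grasp',g,s['force'],s['width'])
plan(np.array([.6165,-.265,.13])+.019*tilt(4)[:,2],tilt(4))
plan(np.array([.6165,-.265,.10])+.019*tilt(56.6)[:,2],tilt(56.6))
E
```

```text
clock: 8.18
position: [0.6207, -0.2587, 0.1072]
ee_rot: [-1.871, -1.577, -0.873]
force: [1.3, -0.1, -1.0]
width: 0.565
gripper_force: 19.4
grasp [ 0.61816531 -0.27301458  0.11950575] [ 1.32927131 -0.1435524  -1.01553647] 0.5645642821146003
rows 14 [-0.022, -0.011, -0.026, 0.005, -0.96, 0.004]
rows 27 [-0.048, -0.006, 0.039, 0.004, -0.985, 0.001]
```

```bash
python3 -m handwheel '[[-0.02,-0.01,-0.03,0,-0.98,0],[-0.02,-0.01,-0.03,0,-0.98,0],[-0.02,-0.01,-0.03,0,-0.98,0],[-0.02,-0.01,-0.03,0,-0.98,0],[-0.02,-0.01,-0.03,0,-0.98,0],[-0.02,-0.01,-0.03,0,-0.98,0],[-0.02,-0.01,-0.03,0,-0.98,0],[-0.02,-0.01,-0.03,0,-0.98,0]]'
python3 -m handwheel '[[-0.02,-0.01,-0.03,0,-0.98,0],[-0.02,-0.01,-0.03,0,-0.98,0],[-0.02,-0.01,-0.03,0,-0.98,0],[-0.02,-0.01,-0.03,0,-0.98,0],[-0.02,-0.01,-0.03,0,-0.98,0],[-0.02,-0.01,-0.03,0,-0.98,0],[0,0,0,0,-0.98,0],[0,0,0,0,-0.98,0]]'
python3 - <<'E'
from h import *
s=observe();Rt=rot(s['ee_rot']);g=s['position']-.019*Rt[:,2]
print('grasp',g,np.round(s['joints'],2),s['width'])
plan(np.array([.6165,-.265,.075])+.019*tilt(56.6)[:,2],tilt(56.6))
E
```

```text
clock: 8.85
position: [0.6168, -0.2628, 0.1052]
ee_rot: [-2.232, -1.875, -0.362]
force: [-0.4, 0.6, -1.2]
width: 0.563
gripper_force: 19.4
clock: 9.52
position: [0.6153, -0.2647, 0.1082]
ee_rot: [2.285, 1.919, -0.257]
force: [-0.7, -0.7, -2.2]
width: 0.562
gripper_force: 19.5
grasp [ 0.61600927 -0.26054655  0.12673951] [-0.26  0.7   0.75  1.67 -0.3   0.89  0.36] 0.5621404255533375
rows 12 [0.044, 0.005, 0.193, 0.003, -0.909, -0.0]
```

```bash
python3 -m handwheel '[[0.04,0,0.19,0,-0.91,0],[0.04,0,0.19,0,-0.91,0],[0.04,0,0.19,0,-0.91,0],[0.04,0,0.19,0,-0.91,0],[0.04,0,0.19,0,-0.91,0],[0.04,0,0.19,0,-0.91,0],[0.04,0,0.19,0,-0.91,0],[0.04,0,0.19,0,-0.91,0]]'
python3 -m handwheel '[[0.04,0,0.19,0,-0.91,0],[0.04,0,0.19,0,-0.91,0],[0.04,0,0.19,0,-0.91,0],[0.04,0,0.19,0,-0.91,0],[0,0,0,0,0,0]]'
python3 - <<'E'
from h import *
s=observe();Rt=rot(s['ee_rot']);g=s['position']-.019*Rt[:,2]
print('grasp',g,np.round(s['joints'],2),s['width'],np.degrees(np.arccos(-Rt[2,2])))
im=get_image('side');cv2.imwrite('pics/s2.png',cv2.resize(im['image'][130:330,150:400,::-1],None,fx=3,fy=3))
plan(np.array([.6165,-.265,.032])+.019*tilt(56.6)[:,2],tilt(56.6))
E
```

```text
clock: 10.18
position: [0.6143, -0.2712, 0.0773]
ee_rot: [1.965, 1.651, -0.753]
force: [0.4, 0.5, -2.7]
width: 0.559
gripper_force: 19.6
clock: 10.6
position: [0.6123, -0.2781, 0.06]
ee_rot: [1.781, 1.507, -0.964]
force: [0.1, 0.5, -2.2]
width: 0.565
gripper_force: 19.6
grasp [ 0.61502888 -0.26250351  0.07047885] [-0.72  1.24  1.1   1.74 -0.06  0.75 -0.13] 0.5645918405265444 56.62013843715119
rows 2 [0.831, 0.044, 0.579, 0.009, -0.011, 0.036]
```

View pics/s2.png

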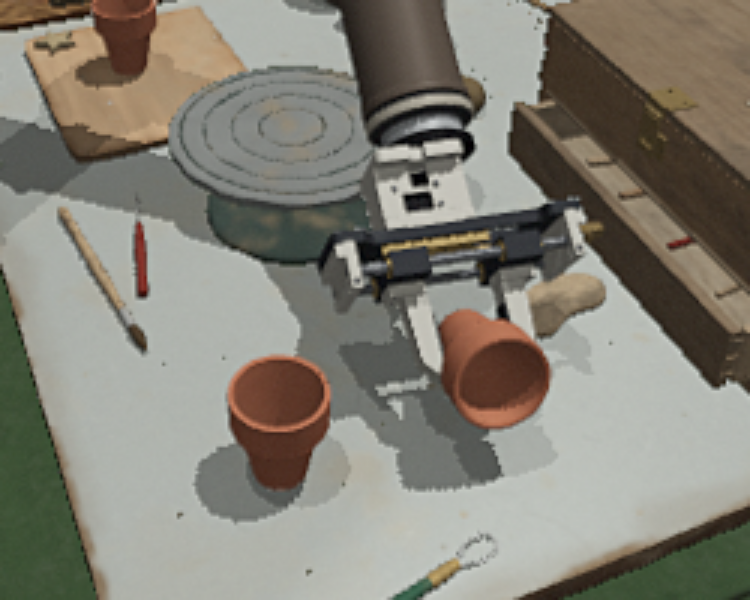

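The picture shows pot_3 held mouth sideways at pixel (500,380), facing the near right edge, and clear of pot_2 (280,420) and the loop tool (480,545). The wrist is close to the wheel at (370,140), so I'll shift a little away from it while lowering.

```bash
python3 - <<'E'
from h import *
plan(np.array([.616,-.285,.033])+.019*tilt(56.6)[:,2],tilt(56.6),4)
print((tilt(56.6).T@[0,0,-.003]/.02).round(3))
E
```

```text
rows 4 [0.269, 0.059, 0.489, 0.005, -0.006, 0.018]
[0.125 0.    0.083]
```

```bash
python3 -m handwheel '[[0.27,0.06,0.49,0,0,0],[0.27,0.06,0.49,0,0,0],[0.27,0.06,0.49,0,0,0],[0.27,0.06,0.49,0,0,0],[0,0,0,0,0,0]]'
python3 -m handwheel '[[0.08,0,0.055,0,0,0],[0.08,0,0.055,0,0,0],[0,0,0,0,0,0]]'
python3 - <<'E'
from h import *
s=observe();Rt=rot(s['ee_rot']);g=s['position']-.019*Rt[:,2]
print('grasp',g,s['force'],np.round(s['joints'],2))
E
```

```text
clock: 11.07
position: [0.6114, -0.3043, 0.0228]
ee_rot: [1.789, 1.5, -0.963]
force: [-0.3, -0.2, -1.9]
width: 0.562
gripper_force: 19.6
clock: 11.32
position: [0.6132, -0.3026, 0.0209]
ee_rot: [1.786, 1.501, -0.96]
force: [0.3, -0.2, -1.8]
width: 0.564
gripper_force: 19.6
grasp [ 0.61595967 -0.28700052  0.0313453 ] [ 0.27460865 -0.22259369 -1.76282326] [-0.67  1.29  1.07  1.73 -0.08  0.69 -0.14]
```

```bash
python3 -m handwheel '[[0.08,0,0.055,0,0,0],[0,0,0,0,0,0]]' | grep -E 'pos|force:'
python3 -m handwheel '[[0.06,0,0.04,0,0,0],[0,0,0,0,0,0]]'| grep -E 'pos|force:'
python3 -m handwheel '[[0.06,0,0.04,0,0,0],[0,0,0,0,0,0]]'| grep -E 'pos|force:'
```

```text
position: [0.6133, -0.3024, 0.0189]
force: [-0.2, -0.8, -0.8]
gripper_force: 19.6
position: [0.6131, -0.3026, 0.0174]
force: [-0.7, 0.1, -1.3]
gripper_force: 19.6
position: [0.6131, -0.3028, 0.0162]
force: [-0.1, -1.0, -1.6]
gripper_force: 19.5
```

```bash
python3 -m handwheel '[[0.04,0,0.03,0,0,0],[0,0,0,0,0,0]]' | grep -E 'pos|force:'
python3 -m handwheel '[[0.04,0,0.03,0,0,0],[0,0,0,0,0,0]]'| grep -E 'pos|force:'
```

```text
position: [0.6131, -0.3031, 0.0158]
force: [-1.7, 1.3, 3.1]
gripper_force: 19.3
position: [0.6132, -0.3033, 0.0156]
force: [-1.4, 4.5, 8.4]
gripper_force: 19.1
```

Contact at the expected height. I'm releasing, then backing out.

```bash
python3 -m handwheel '[[-0.02,0,-0.01,0,0,0],[0,0,0,0,0,0],[0,0,0,0,0,0],[0,0,0,0,0,0],[0,0,0,0,0,0],[0,0,0,0,0,0],[0,0,0,0,0,0]]' 1
python3 -m handwheel '[[0,0,-0.9,0,0,0],[0,0,-0.98,0,0,0],[0,0,-0.98,0,0,0],[0,0,-0.98,0,0,0],[0,0,-0.98,0,0,0],[0,0,-0.98,0,0,0]]'
python3 - <<'E'
from h import *
s=observe();print(np.round(s['joints'],2))
for c in('side','top'):
    im=get_image(c)
    b=16.6;a0=-10
    m=reg('pot_1',c,proj(im,(.61,-.31,.03)))
    def f(q):
        a=np.r_[np.cos(q[2]),np.sin(q[2])]*np.cos(np.radians(b)); A=np.r_[a,np.sin(np.radians(b))]
        return np.abs(sil(im,[q[0],q[1],.0187],A)-m).sum()/m.sum()
    x0=np.array([.62,-.26,np.radians(-100)])
    r=minimize(f,x0,method='Nelder-Mead',options=dict(initial_simplex=x0+np.array([[0,0,0],[.01,0,0],[0,.01,0],[0,0,.2]])));print(c,m.sum(),r.x[:2],np.degrees(r.x[2]),r.fun)
    if c=='side':cv2.imwrite('pics/s3.png',cv2.resize(im['image'][180:330,180:400,::-1],None,fx=3,fy=3))
E
```

```text
clock: 12.73
position: [0.6129, -0.303, 0.0145]
ee_rot: [1.786, 1.501, -0.961]
force: [0.3, -0.2, -0.5]
width: 0.986
gripper_force: 0.0
clock: 13.23
position: [0.6297, -0.2068, 0.079]
ee_rot: [1.786, 1.501, -0.961]
force: [0.1, 0.4, -0.4]
width: 1.0
gripper_force: 0.0
[-0.81  1.23  1.11  1.67 -0.07  0.9  -0.16]
side 1161 [ 0.61920292 -0.26338172] -101.1997548611959 0.03299956933677864
top 463 [ 0.61990233 -0.26036561] -100.6018697132633 0.09246760259179265
```

View pics/s3.png

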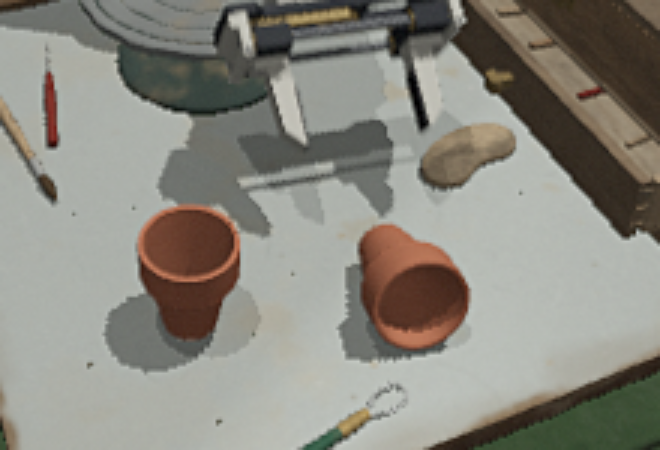

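The pot now lies on its side with its mouth toward the right edge, at crop pixel (415,290). Both fits agree on its pose: axis direction about -101°, foot at (0.6195, -0.262).

```bash
python3 - <<'E'
from h import *
plan([.615,-.28,.22],tilt(-4,-11))
E
```

```text
rows 16 [-0.432, -0.003, -0.294, 0.008, 0.945, 0.016]
```

```bash
python3 -m handwheel '[[-0.43,0,-0.29,0,0.95,0.02],[-0.43,0,-0.29,0,0.95,0.02],[-0.43,0,-0.29,0,0.95,0.02],[-0.43,0,-0.29,0,0.95,0.02],[-0.43,0,-0.29,0,0.95,0.02],[-0.43,0,-0.29,0,0.95,0.02],[-0.43,0,-0.29,0,0.95,0.02],[-0.43,0,-0.29,0,0.95,0.02]]'
python3 -m handwheel '[[-0.43,0,-0.29,0,0.95,0.02],[-0.43,0,-0.29,0,0.95,0.02],[-0.43,0,-0.29,0,0.95,0.02],[-0.43,0,-0.29,0,0.95,0.02],[-0.43,0,-0.29,0,0.95,0.02],[-0.43,0,-0.29,0,0.95,0.02],[-0.43,0,-0.29,0,0.95,0.02],[-0.43,0,-0.29,0,0.95,0.02]]'
python3 - <<'E'
from h import *
s=observe();print(np.round(s['joints'],2))
Rt=tilt(-57,-11);g=[.606,-.331,.0395]
print(tcp(g,Rt,.09))
plan(tcp(g,Rt,.09)+[0,0,.02],Rt)
E
```

```text
clock: 14.1
position: [0.6252, -0.2266, 0.1586]
ee_rot: [2.158, 1.792, -0.491]
force: [-0.1, 0.2, -0.9]
width: 1.001
gripper_force: 0.0
clock: 14.77
position: [0.6141, -0.282, 0.2183]
ee_rot: [-2.392, -1.967, -0.102]
force: [0.1, -0.4, -0.7]
width: 0.999
gripper_force: 0.0
[-0.04  0.61  0.72  1.48 -0.49  1.25  0.57]
[ 0.59463816 -0.38945159  0.07816937]
rows 14 [-0.568, 0.004, 0.194, 0.01, 0.938, 0.002]
```

```bash
python3 -m handwheel '[[-0.57,0,0.19,0.01,0.94,0],[-0.57,0,0.19,0.01,0.94,0],[-0.57,0,0.19,0.01,0.94,0],[-0.57,0,0.19,0.01,0.94,0],[-0.57,0,0.19,0.01,0.94,0],[-0.57,0,0.19,0.01,0.94,0],[-0.57,0,0.19,0.01,0.94,0],[-0.57,0,0.19,0.01,0.94,0]]'
python3 -m handwheel '[[-0.57,0,0.19,0.01,0.94,0],[-0.57,0,0.19,0.01,0.94,0],[-0.57,0,0.19,0.01,0.94,0],[-0.57,0,0.19,0.01,0.94,0],[-0.57,0,0.19,0.01,0.94,0],[-0.57,0,0.19,0.01,0.94,0],[0,0,0,0,0,0]]'
python3 - <<'E'
from h import *
s=observe();print(np.round(s['joints'],2),np.degrees(np.arccos(-rot(s['ee_rot'])[2,2])))
Rt=tilt(-57,-11);g=[.606,-.331,.0395]
im=get_image('wrist');cv2.imwrite('pics/w3.png',im['image'][:,:,::-1])
m=reg('pot_1','wrist',proj(im,(.61,-.31,.03)))
def f(q):
    b=np.radians(16.6);A=np.r_[np.cos(q[2])*np.cos(b),np.sin(q[2])*np.cos(b),np.sin(b)]
    return np.abs(sil(im,[q[0],q[1],.0187],A)-m).sum()/m.sum()
x0=np.array([.62,-.262,np.radians(-101)])
r=minimize(f,x0,method='Nelder-Mead',options=dict(initial_simplex=x0+np.array([[0,0,0],[.01,0,0],[0,.01,0],[0,0,.2]])));print(m.sum(),r.x[:2],np.degrees(r.x[2]),r.fun)
plan(tcp(g,Rt),Rt)
E
```

```text
clock: 15.43
position: [0.5994, -0.3582, 0.1614]
ee_rot: [-2.075, -1.708, -0.648]
force: [-0.2, 0.6, -0.7]
width: 0.999
gripper_force: 0.0
clock: 16.02
position: [0.59, -0.391, 0.0912]
ee_rot: [-1.797, -1.467, -0.972]
force: [-1.4, -0.5, -2.3]
width: 1.0
gripper_force: 0.0
[ 0.72  1.16  0.36  0.98 -0.98  1.87  0.93] 57.33946448433526
4958 [ 0.61990609 -0.26317005] -101.45289302366027 0.021707341670028236
rows 6 [-0.126, 0.012, 0.84, -0.006, 0.003, -0.004]
```

View pics/w3.png

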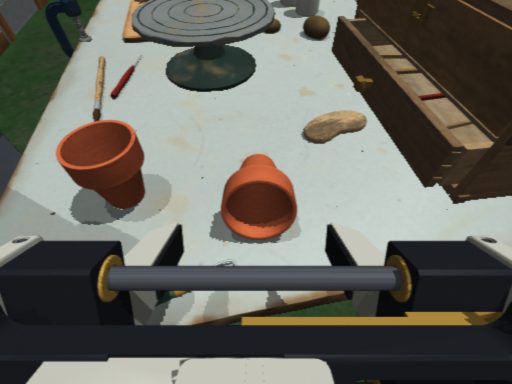

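The wrist view shows the pot mouth at (259,205), midway between the fingers at (180..330). Next I advance and grip the collar.

```bash
python3 -m handwheel '[[-0.12,0.01,0.84,0,0,0],[-0.12,0.01,0.84,0,0,0],[-0.12,0.01,0.84,0,0,0],[-0.12,0.01,0.84,0,0,0],[-0.12,0.01,0.84,0,0,0],[-0.12,0.01,0.84,0,0,0],[0,0,0,0,0,0]]'
python3 -m handwheel '[[0,0,0,0,0,0],[0,0,0,0,0,0]]'
python3 - <<'E'
from h import *
s=observe();Rt=rot(s['ee_rot']);print('g',s['position']-.019*Rt[:,2],np.round(s['joints'],2))
plan(tcp([.606,-.3317,.0396],Rt),Rt)
E
```

```text
clock: 16.7
position: [0.612, -0.3101, 0.0331]
ee_rot: [-1.79, -1.49, -0.973]
force: [0.1, -0.3, -0.2]
width: 1.002
gripper_force: 0.0
clock: 16.87
position: [0.6109, -0.3149, 0.0341]
ee_rot: [-1.795, -1.49, -0.973]
force: [-0.1, -1.1, -0.1]
width: 1.002
gripper_force: 0.0
g [ 0.60790689 -0.33049509  0.04455449] [ 0.62  1.14  0.33  1.17 -1.    1.7   1.02]
rows 1 [-0.249, -0.083, 0.071, 0.0, 0.0, 0.0]
```

```bash
python3 -m handwheel '[[-0.25,-0.08,0.07,0,0,0],[0,0,0,0,0,0],[0,0,0,0,0,0],[0,0,0,0,0,0],[0,0,0,0,0,0]]' 0 20
python3 -m handwheel '[[0,0,0,0,0,0],[0,0,0,0,0,0],[0,0,0,0,0,0]]'
python3 - <<'E'
from h import *
s=observe();Rt=rot(s['ee_rot']);print('g',s['position']-.019*Rt[:,2],np.degrees(np.arccos(-Rt[2,2])),s['force'])
print((Rt.T@[0,0,1]).round(3))
E
```

```text
clock: 17.28
position: [0.6084, -0.3158, 0.0273]
ee_rot: [-1.795, -1.486, -0.973]
force: [-1.2, -1.1, -0.2]
width: 0.749
gripper_force: 20.0
clock: 17.53
position: [0.6085, -0.3155, 0.0273]
ee_rot: [-1.794, -1.486, -0.973]
force: [-0.7, -1.1, 0.5]
width: 0.749
gripper_force: 20.0
g [ 0.6055372  -0.33109413  0.03767844] 56.90330566468892 [-0.73048301 -1.05846442  0.53202828]
[ 0.838  0.001 -0.546]
```

```bash
python3 -m handwheel '[[0.84,0,-0.55,0,0,0],[0.84,0,-0.55,0,0,0],[0.84,0,-0.55,0,0,0],[0.84,0,-0.55,0,0,0],[0,0,0,0,0,0]]'
python3 - <<'E'
from h import *
s=observe();Rt=rot(s['ee_rot']);print('g',s['position']-.019*Rt[:,2],np.degrees(np.arctan2(Rt[1,1],Rt[0,1])),Rt[2,1])
T=tilt(16.5,-11);plan(tcp([.60,-.22,.255],T),T)
E
```

```text
clock: 17.95
position: [0.6099, -0.3167, 0.1137]
ee_rot: [-1.795, -1.494, -0.977]
force: [0.3, -0.5, -0.9]
width: 0.749
gripper_force: 20.0
g [ 0.60685667 -0.33231813  0.12409997] -10.72191673288523 0.007941853693309797
rows 19 [0.36, -0.072, -0.229, 0.005, -0.964, 0.006]
```

```bash
python3 -m handwheel '[[0.36,-0.07,-0.23,0,-0.96,0],[0.36,-0.07,-0.23,0,-0.96,0],[0.36,-0.07,-0.23,0,-0.96,0],[0.36,-0.07,-0.23,0,-0.96,0],[0.36,-0.07,-0.23,0,-0.96,0],[0.36,-0.07,-0.23,0,-0.96,0],[0.36,-0.07,-0.23,0,-0.96,0],[0.36,-0.07,-0.23,0,-0.96,0]]' 0 30
python3 -m handwheel '[[0.36,-0.07,-0.23,0,-0.96,0],[0.36,-0.07,-0.23,0,-0.96,0],[0.36,-0.07,-0.23,0,-0.96,0],[0.36,-0.07,-0.23,0,-0.96,0],[0.36,-0.07,-0.23,0,-0.96,0],[0.36,-0.07,-0.23,0,-0.96,0],[0.36,-0.07,-0.23,0,-0.96,0],[0.36,-0.07,-0.23,0,-0.96,0]]'
python3 -m handwheel '[[0.36,-0.07,-0.23,0,-0.96,0],[0.36,-0.07,-0.23,0,-0.96,0],[0.36,-0.07,-0.23,0,-0.96,0]]'
python3 - <<'E'
from h import *
s=observe();Rt=rot(s['ee_rot']);print('g',s['position']-.019*Rt[:,2],np.round(s['joints'],2))
T=tilt(16.5,32);plan(tcp([.517,.326,.23],T),T)
T=tilt(16.5,10);plan(tcp([.57,.06,.25],T),T)
E
```

```text
clock: 18.62
position: [0.6003, -0.2975, 0.1749]
ee_rot: [-2.165, -1.793, -0.503]
force: [0.0, -0.3, -1.6]
width: 0.749
gripper_force: 30.0
clock: 19.28
position: [0.5982, -0.248, 0.2227]
ee_rot: [2.378, 1.968, -0.093]
force: [0.6, -0.2, -0.5]
width: 0.746
gripper_force: 30.0
clock: 19.53
position: [0.5985, -0.224, 0.233]
ee_rot: [2.268, 1.876, -0.318]
force: [0.3, -0.2, -1.6]
width: 0.745
gripper_force: 30.0
g [ 0.5994383  -0.21881823  0.25123734] [-0.46  0.57  0.91  1.62 -0.18  1.1   0.24]
rows 28 [0.977, 0.029, -0.246, -0.106, -0.003, -0.367]
rows 14 [0.96, -0.119, -0.276, -0.101, -0.006, -0.357]
```

```bash
python3 -m handwheel '[[0.5,0,-0.12,-0.05,0,-0.18],[0.98,0.03,-0.25,-0.11,0,-0.37],[0.98,0.03,-0.25,-0.11,0,-0.37],[0.98,0.03,-0.25,-0.11,0,-0.37],[0.98,0.03,-0.25,-0.11,0,-0.37],[0.98,0.03,-0.25,-0.11,0,-0.37],[0.98,0.03,-0.25,-0.11,0,-0.37],[0.98,0.03,-0.25,-0.11,0,-0.37]]'
python3 -m handwheel '[[0.98,0.03,-0.25,-0.11,0,-0.37],[0.98,0.03,-0.25,-0.11,0,-0.37],[0.98,0.03,-0.25,-0.11,0,-0.37],[0.98,0.03,-0.25,-0.11,0,-0.37],[0.98,0.03,-0.25,-0.11,0,-0.37],[0.98,0.03,-0.25,-0.11,0,-0.37],[0.98,0.03,-0.25,-0.11,0,-0.37],[0.98,0.03,-0.25,-0.11,0,-0.37]]'
python3 -m handwheel '[[0.98,0.03,-0.25,-0.11,0,-0.37],[0.98,0.03,-0.25,-0.11,0,-0.37],[0.98,0.03,-0.25,-0.11,0,-0.37],[0.98,0.03,-0.25,-0.11,0,-0.37],[0.98,0.03,-0.25,-0.11,0,-0.37],[0.98,0.03,-0.25,-0.11,0,-0.37],[0.5,0,-0.12,-0.05,0,-0.18],[0,0,0,0,0,0]]'
python3 - <<'E'
from h import *
s=observe();Rt=rot(s['ee_rot']);g=s['position']-.019*Rt[:,2];print('g',g,np.round(s['joints'],2),Rt.round(3).tolist())
T=tilt(16.5,32);plan(tcp([.517,.326,.21],T),T)
E
```

```text
clock: 20.2
position: [0.6175, -0.0736, 0.2271]
ee_rot: [2.056, 2.086, -0.284]
force: [0.6, 0.3, -1.3]
width: 0.747
gripper_force: 30.0
clock: 20.87
position: [0.6046, 0.0873, 0.2222]
ee_rot: [1.809, 2.28, -0.248]
force: [-0.2, -0.3, -1.5]
width: 0.746
gripper_force: 30.0
clock: 21.53
position: [0.568, 0.2157, 0.2173]
ee_rot: [1.592, 2.421, -0.217]
force: [0.4, 0.4, -1.4]
width: 0.748
gripper_force: 30.0
g [0.56587249 0.22046306 0.23558257] [-1.13  0.51  0.77  1.69 -0.08  1.08  0.02] [[-0.38, 0.918, 0.113], [0.883, 0.397, -0.251], [-0.275, 0.005, -0.961]]
rows 6 [0.989, 0.041, -0.066, -0.089, -0.021, -0.348]
```

```bash
python3 - <<'E'
from h import *
I={c:get_image(c) for c in('side','wrist')}
for c in I:
    im=get_image(c)
    L=trace('pot_1',c); print(c,[(round(d['score'],2),int(d['region'].sum()),np.round(np.array(d['rect'])*[512,384,512,384]).tolist()) for d in L], proj(im,(.517,.327,.05)))
    m=reg('pot_1',c,proj(im,(.517,.327,.05))); print('p1',fit([(im,m)],(.517,.327,.01),(0,0,1)))
    cv2.imwrite(f'pics/{c}4.png',im['image'][:,:,::-1])
a=cv2.imread('pics/wrist4.png');b=cv2.imread('pics/side4.png')[60:260,100:367]
cv2.imwrite('pics/m4.png',np.hstack([cv2.resize(a,(400,300)),cv2.resize(b,(400,300))]))
E
```

```text
side [(0.75, 512, [215.0, 108.0, 19.0, 30.0]), (0.64, 1209, [245.0, 271.0, 36.0, 45.0]), (0.63, 467, [192.0, 143.0, 21.0, 27.0])] [191.46575872 141.6040985 ]
p1 (array([0.519 , 0.3262]), np.float64(0.078))
wrist [(0.85, 10096, [255.0, 228.0, 127.0, 139.0]), (0.66, 3298, [249.0, 25.0, 89.0, 50.0])] [2.48714073e+02 2.12835880e-01]
p1 (array([0.5172, 0.3286]), np.float64(0.04))
```

View pics/m4.png

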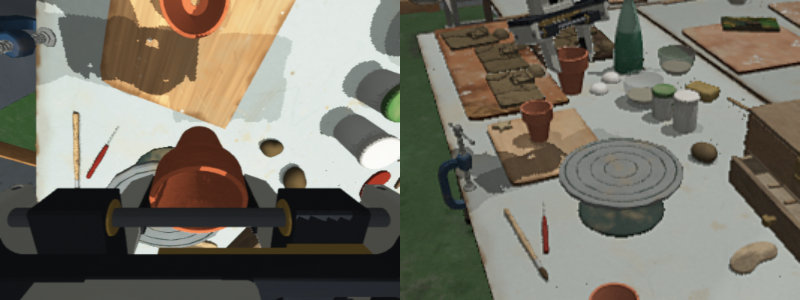

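The left half (wrist) shows pot_3 upright in the gripper and pot_1 ahead on the board. The right half (side) shows pot_3 at (572,70) near pot_1 at (537,120). pot_1 refines to (0.517, 0.328).

```bash
python3 -m handwheel '[[0.6,0.02,-0.05,-0.05,0,-0.2],[0.98,0.04,-0.07,-0.09,-0.02,-0.35],[0.98,0.04,-0.07,-0.09,-0.02,-0.35],[0.98,0.04,-0.07,-0.09,-0.02,-0.35],[0.98,0.04,-0.07,-0.09,-0.02,-0.35],[0.98,0.04,-0.07,-0.09,-0.02,-0.35],[0.4,0,0,0,0,0],[0,0,0,0,0,0]]'
python3 - <<'E'
from h import *
s=observe();Rt=rot(s['ee_rot']);g=s['position']-.019*Rt[:,2];print('g',g,np.round(s['joints'],2))
T=tilt(16.5,32);plan(tcp([.517,.328,.175],T),T)
im=get_image('side');f0=np.array(g)-[0,0,.072]
L=[(round(d['score'],2),int(d['region'].sum()),np.round(np.array(d['rect'])*[512,384,512,384]).tolist()) for d in trace('pot_1','side')];print(L)
m=reg('pot_1','side',proj(im,f0+[0,0,.04]));print('held',f0,fit([(im,m)],f0,(0,0,1)))
E
```

```text
clock: 22.6
position: [0.5193, 0.3209, 0.1911]
ee_rot: [1.41, 2.515, -0.206]
force: [0.7, 0.3, -0.2]
width: 0.75
gripper_force: 30.0
g [0.51651166 0.32550332 0.20926728] [-1.29  0.54  0.72  1.69 -0.07  1.05 -0.05]
rows 2 [0.289, 0.045, 0.808, -0.025, 0.005, -0.065]
[(0.94, 455, [191.0, 143.0, 23.0, 26.0]), (0.87, 1177, [243.0, 272.0, 39.0, 46.0]), (0.85, 449, [190.0, 105.0, 18.0, 31.0])]
held [0.51651166 0.32550332 0.13726728] (array([0.5169, 0.3231]), np.float64(0.256))
```

```bash
python3 -m handwheel '[[0.29,0.04,0.81,0,0,-0.06],[0.29,0.04,0.81,0,0,-0.06],[0,0,0,0,0,0],[0,0,0,0,0,0]]'
python3 -m handwheel '[[0.14,0,0.48,0,0,0],[0.14,0,0.48,0,0,0],[0.14,0,0.48,0,0,0],[0,0,0,0,0,0]]'
python3 - <<'E'
from h import *
s=observe();Rt=rot(s['ee_rot']);g=s['position']-.019*Rt[:,2];print('g',g,s['force'])
T=tilt(16.5,32);plan(tcp([.517,.328,.122],T),T,4);print(Rt.T@[0,0,-1])
E
```

```text
clock: 23.08
position: [0.522, 0.3188, 0.1578]
ee_rot: [1.407, 2.515, -0.209]
force: [0.3, -0.5, -1.1]
width: 0.744
gripper_force: 30.0
clock: 23.42
position: [0.5206, 0.3196, 0.1256]
ee_rot: [1.404, 2.518, -0.211]
force: [0.2, 0.2, -0.9]
width: 0.749
gripper_force: 30.0
g [0.51778491 0.32430248 0.14385226] [ 0.17630207  0.15181481 -0.85037166]
rows 4 [0.121, 0.018, 0.249, -0.022, 0.006, -0.016]
[0.28576009 0.00457255 0.95829028]
```

```bash
python3 -m handwheel '[[0.12,0.02,0.25,-0.02,0,-0.02],[0.12,0.02,0.25,-0.02,0,-0.02],[0.12,0.02,0.25,-0.02,0,-0.02],[0.12,0.02,0.25,-0.02,0,-0.02],[0,0,0,0,0,0]]'
python3 -m handwheel '[[0.03,0,0.1,0,0,0],[0.03,0,0.1,0,0,0],[0,0,0,0,0,0]]'
python3 - <<'E'
from h import *
s=observe();Rt=rot(s['ee_rot']);g=s['position']-.019*Rt[:,2];print('g',g,s['force'])
E
```

```text
clock: 23.83
position: [0.5205, 0.3242, 0.1046]
ee_rot: [1.395, 2.521, -0.203]
force: [-1.0, 0.3, -1.2]
width: 0.747
gripper_force: 30.0
clock: 24.08
position: [0.5211, 0.3239, 0.1015]
ee_rot: [1.396, 2.52, -0.201]
force: [-0.5, 0.6, -1.7]
width: 0.745
gripper_force: 30.0
g [0.51821484 0.32850123 0.11968919] [-0.51461178  0.63099008 -1.71830846]
```

```bash
python3 -m handwheel '[[0.02,0,0.1,0,0,0],[0.02,0,0.1,0,0,0],[0,0,0,0,0,0]]'| grep -E 'pos|^force:'
python3 -m handwheel '[[0.02,0,0.1,0,0,0],[0,0,0,0,0,0]]'| grep -E 'pos|^force:'
python3 -m handwheel '[[0.015,0,0.05,0,0,0],[0,0,0,0,0,0]]'| grep -E 'pos|^force:'
python3 -m handwheel '[[0.015,0,0.05,0,0,0],[0,0,0,0,0,0]]'| grep -E 'pos|^force:'
```

```text
position: [0.5212, 0.3235, 0.0973]
force: [-0.6, 0.0, -1.9]
position: [0.5213, 0.3234, 0.0953]
force: [-1.1, -1.1, -2.0]
position: [0.5214, 0.3236, 0.0944]
force: [-1.8, -0.7, -1.5]
position: [0.5213, 0.3229, 0.0935]
force: [-1.4, -1.5, 1.1]
```

```bash
python3 -m handwheel '[[0.01,0,0.04,0,0,0],[0,0,0,0,0,0]]'| grep -E 'pos|^force:'
python3 -m handwheel '[[0.01,0,0.04,0,0,0],[0,0,0,0,0,0]]'| grep -E 'pos|^force:'
```

```text
position: [0.5211, 0.3224, 0.093]
force: [-5.6, -3.9, 7.8]
position: [0.5211, 0.3223, 0.0928]
force: [-7.3, -3.2, 14.3]
```

```bash
python3 -m handwheel '[[-0.01,0,-0.04,0,0,0],[0,0,0,0,0,0],[0,0,0,0,0,0]]' 0 4
python3 -m handwheel '[[0,0,0,0,0,0],[0,0,0,0,0,0],[0,0,0,0,0,0],[0,0,0,0,0,0]]' 1
python3 -m handwheel '[[0,0,-0.5,0,0,0],[0,0,-0.98,0,0,0],[0,0,-0.98,0,0,0],[0,0,-0.98,0,0,0],[0,0,-0.98,0,0,0],[0,0,-0.98,0,0,0],[0,0,-0.5,0,0,0],[0,0,0,0,0,0]]'
python3 - <<'E'
from h import *
s=observe();print(np.round(s['joints'],2))
for c in('side','wrist'):
    im=get_image(c);cv2.imwrite(f'pics/{c}5.png',im['image'][:,:,::-1])
    L=trace('pot_1',c);print(c,[(round(d['score'],2),int(d['region'].sum()),np.round(np.array(d['rect'])*[512,384,512,384]).tolist()) for d in L], proj(im,(.517,.328,.118)))
    m=L and reg('pot_1',c,proj(im,(.517,.328,.09)))
    print('collar rim',[proj(im,(.517,.328,z)).round(1).tolist() for z in(.01,.09,.118)])
a=cv2.imread('pics/wrist5.png');b=cv2.imread('pics/side5.png')[90:190,130:263]
cv2.imwrite('pics/m5.png',np.hstack([cv2.resize(a,(400,300)),cv2.resize(b,(400,300))]))
E
```

```text
clock: 25.42
position: [0.5216, 0.3233, 0.0929]
ee_rot: [1.396, 2.52, -0.201]
force: [-2.6, -2.7, 4.1]
width: 0.753
gripper_force: 4.3
clock: 25.75
position: [0.5216, 0.324, 0.0926]
ee_rot: [1.395, 2.52, -0.2]
force: [-0.5, 0.1, 0.3]
width: 0.976
gripper_force: 0.0
clock: 26.42
position: [0.5041, 0.3536, 0.2082]
ee_rot: [1.394, 2.52, -0.195]
force: [0.1, 0.1, 0.1]
width: 1.0
gripper_force: 0.0
[-1.34  0.54  0.73  1.65 -0.07  1.1  -0.09]
side [(0.85, 300, [191.0, 145.0, 25.0, 21.0]), (0.59, 344, [192.0, 129.0, 19.0, 15.0])] [189.4136956  122.78966443]
collar rim [[192.5, 151.9], [190.2, 130.6], [189.4, 122.8]]
wrist [(0.96, 4298, [254.0, 186.0, 75.0, 72.0]), (0.75, 815, [253.0, 152.0, 67.0, 40.0])] [252.62345234 194.12334043]
collar rim [[252.9, 145.5], [252.7, 178.6], [252.6, 194.1]]
```

View pics/m5.png

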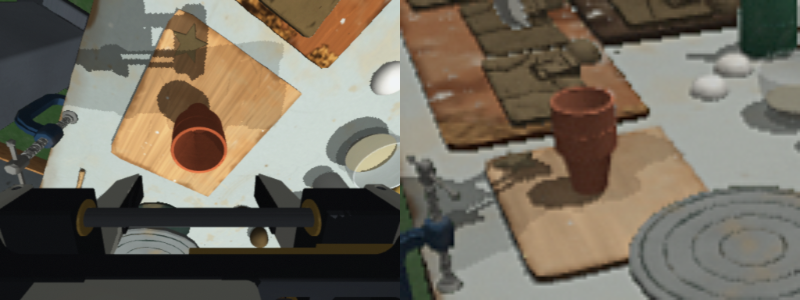

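pot_3 is nested and straight on pot_1. The side crop shows one upright double collar at (583,110), and the wrist view shows a concentric mouth. Next is pot_2.

```bash
python3 - <<'E'
from h import *
T=tilt(0,-20);plan([.467,-.257,.19],T);T=tilt(8,10);plan([.53,.07,.22],T)
E
```

```text
rows 32 [-0.959, -0.176, 0.164, 0.059, 0.121, 0.404]
rows 14 [-0.964, -0.285, 0.158, 0.084, 0.152, 0.385]
```

```bash
python3 -m handwheel '[[-0.96,-0.18,0.16,0.06,0.12,0.4],[-0.96,-0.18,0.16,0.06,0.12,0.4],[-0.96,-0.18,0.16,0.06,0.12,0.4],[-0.96,-0.18,0.16,0.06,0.12,0.4],[-0.96,-0.18,0.16,0.06,0.12,0.4],[-0.96,-0.18,0.16,0.06,0.12,0.4],[-0.96,-0.18,0.16,0.06,0.12,0.4],[-0.96,-0.18,0.16,0.06,0.12,0.4]]' | grep -E 'pos|^force:'
python3 -m handwheel '[[-0.96,-0.18,0.16,0.06,0.12,0.4],[-0.96,-0.18,0.16,0.06,0.12,0.4],[-0.96,-0.18,0.16,0.06,0.12,0.4],[-0.96,-0.18,0.16,0.06,0.12,0.4],[-0.96,-0.18,0.16,0.06,0.12,0.4],[-0.96,-0.18,0.16,0.06,0.12,0.4],[-0.96,-0.18,0.16,0.06,0.12,0.4],[-0.96,-0.18,0.16,0.06,0.12,0.4]]' | grep -E 'pos|^force:'
python3 -m handwheel '[[-0.96,-0.18,0.16,0.06,0.12,0.4],[-0.96,-0.18,0.16,0.06,0.12,0.4],[-0.96,-0.18,0.16,0.06,0.12,0.4],[-0.96,-0.18,0.16,0.06,0.12,0.4],[-0.96,-0.18,0.16,0.06,0.12,0.4],[-0.96,-0.18,0.16,0.06,0.12,0.4],[-0.96,-0.18,0.16,0.06,0.12,0.4],[-0.96,-0.18,0.16,0.06,0.12,0.4]]' | grep -E 'pos|^force:'
python3 - <<'E'
from h import *
T=tilt(0,-20);plan([.467,-.257,.18],T)
E
```

```text
position: [0.5469, 0.1974, 0.2204]
force: [0.8, 1.0, 0.9]
position: [0.5544, 0.0397, 0.2228]
force: [-0.3, 0.0, 0.4]
position: [0.5268, -0.1155, 0.2136]
force: [-0.4, -0.8, -0.1]
rows 8 [-0.938, -0.174, 0.244, 0.058, 0.12, 0.405]
```

```bash
python3 -m handwheel '[[-0.94,-0.17,0.24,0.06,0.12,0.4],[-0.94,-0.17,0.24,0.06,0.12,0.4],[-0.94,-0.17,0.24,0.06,0.12,0.4],[-0.94,-0.17,0.24,0.06,0.12,0.4],[-0.94,-0.17,0.24,0.06,0.12,0.4],[-0.94,-0.17,0.24,0.06,0.12,0.4],[-0.94,-0.17,0.24,0.06,0.12,0.4],[-0.94,-0.17,0.24,0.06,0.12,0.4]]' | grep -E 'pos|^force:'
python3 - <<'E'
from h import *
s=observe();print(np.round(s['joints'],2),s['position'])
for c in('side','wrist'):
    im=get_image(c); L=trace('pot_1',c);print(c,[(round(d['score'],2),int(d['region'].sum()),np.round(np.array(d['rect'])*[512,384,512,384]).tolist()) for d in L],proj(im,(.467,-.257,.04)))
    m=reg('pot_1',c,proj(im,(.467,-.257,.04)));print(fit([(im,m)],(.467,-.257,0),(0,0,1)))
T=tilt(0,-20);plan([.467,-.257,.053],T)
E
```

```text
position: [0.4678, -0.2573, 0.1808]
force: [0.1, 0.7, 0.1]
[-0.24  0.43  0.89  1.9  -0.4   1.    0.48] [ 0.46778824 -0.25726985  0.18079381]
side [(0.76, 274, [193.0, 128.0, 23.0, 13.0]), (0.72, 251, [192.0, 145.0, 26.0, 17.0]), (0.72, 1235, [242.0, 272.0, 37.0, 50.0])] [242.47269688 273.70051385]
(array([ 0.4666, -0.2577]), np.float64(0.038))
wrist [(0.9, 3860, [256.0, 184.0, 66.0, 73.0])] [253.24222055 178.28746361]
(array([ 0.4683, -0.256 ]), np.float64(0.047))
rows 7 [-0.02, -0.011, 0.913, -0.002, 0.001, 0.016]
```

```bash
python3 -m handwheel '[[0,0,0.91,0,0,0],[0,0,0.91,0,0,0],[0,0,0.91,0,0,0],[0,0,0.91,0,0,0],[0,0,0.91,0,0,0],[0,0,0.91,0,0,0],[0,0,0.91,0,0,0],[0,0,0,0,0,0]]' | grep -E 'pos|^force:'
python3 -m handwheel '[[0,0,0,0,0,0],[0,0,0,0,0,0]]' | grep -E 'pos|^force:'
python3 -m handwheel '[[0,0,0,0,0,0],[0,0,0,0,0,0],[0,0,0,0,0,0],[0,0,0,0,0,0],[0,0,0,0,0,0],[0,0,0,0,0,0]]' 0 25
```

```text
position: [0.4683, -0.253, 0.0508]
force: [-0.2, 0.8, 0.1]
position: [0.4699, -0.255, 0.0542]
force: [0.0, -0.2, 0.3]
clock: 31.02
position: [0.4693, -0.255, 0.0536]
ee_rot: [-2.566, -1.812, 0.002]
force: [-0.6, -0.1, 5.1]
width: 0.752
gripper_force: 24.9
```

```bash
python3 -m handwheel '[[0,0,-0.4,0,0,0],[0,0,-0.98,0,0,0],[0,0,-0.98,0,0,0],[0,0,-0.98,0,0,0],[0,0,-0.98,0,0,0]]'
python3 - <<'E'
from h import *
s=observe();print(np.round(s['joints'],2))
T=tilt(0,30);plan([.517,.328,.22],T)
E
```

```text
clock: 31.43
position: [0.4691, -0.2549, 0.1408]
ee_rot: [-2.566, -1.811, 0.004]
force: [0.6, -0.2, -1.6]
width: 0.752
gripper_force: 24.9
[-0.21  0.48  0.85  1.95 -0.45  0.92  0.53]
rows 31 [0.961, 0.154, -0.128, -0.001, 0.0, -0.4]
```

```bash
python3 -m handwheel '[[0.5,0.08,-0.4,0,0,-0.2],[0.96,0.15,-0.55,0,0,-0.4],[0.96,0.15,-0.55,0,0,-0.4],[0.96,0.15,-0.55,0,0,-0.4],[0.96,0.15,-0.55,0,0,-0.4],[0.96,0.15,-0.55,0,0,-0.4],[0.96,0.15,-0.4,0,0,-0.4],[0.96,0.15,-0.2,0,0,-0.4]]' | grep -E 'pos|^force:'
python3 -m handwheel '[[0.96,0.15,0,0,0,-0.4],[0.96,0.15,0,0,0,-0.4],[0.96,0.15,0,0,0,-0.4],[0.96,0.15,0,0,0,-0.4],[0.96,0.15,0,0,0,-0.4],[0.96,0.15,0,0,0,-0.4],[0.96,0.15,0,0,0,-0.4],[0.96,0.15,0,0,0,-0.4]]' | grep -E 'pos|^force:'
python3 -m handwheel '[[0.96,0.15,0,0,0,-0.4],[0.96,0.15,0,0,0,-0.4],[0.96,0.15,0,0,0,-0.4],[0.96,0.15,0,0,0,-0.4],[0.96,0.15,0,0,0,-0.4],[0.96,0.15,0,0,0,-0.4],[0.96,0.15,0,0,0,-0.4],[0.5,0.07,0,0,0,-0.2]]'
python3 - <<'E'
from h import *
s=observe();print(np.round(s['joints'],2))
im=get_image('wrist');L=trace('pot_1','wrist');print([(round(d['score'],2),int(d['region'].sum()),np.round(np.array(d['rect'])*[512,384,512,384]).tolist()) for d in L],proj(im,(.517,.328,.1)))
T=tilt(0,30);plan(np.array([.517,.328,.215])+.002*T[:,0],T)
E
```

```text
position: [0.5278, -0.119, 0.2152]
force: [1.2, 0.2, -1.5]
position: [0.556, 0.0336, 0.2139]
force: [1.2, -0.2, -1.3]
clock: 33.43
position: [0.5513, 0.1812, 0.214]
ee_rot: [-1.855, -2.533, 0.002]
force: [-0.2, 0.4, -2.1]
width: 0.751
gripper_force: 24.9
[-0.9   0.43  0.7   1.74 -0.3   1.09  0.2 ]
[(0.92, 4545, [271.0, 33.0, 90.0, 63.0]), (0.84, 9217, [256.0, 253.0, 127.0, 129.0]), (0.76, 245, [258.0, 50.0, 51.0, 35.0])] [267.10617149  20.56010448]
rows 8 [0.949, 0.162, -0.007, -0.004, -0.001, -0.39]
```

```bash
python3 -m handwheel '[[0.6,0.1,0,0,0,-0.3],[0.95,0.16,0,0,0,-0.39],[0.95,0.16,0,0,0,-0.39],[0.95,0.16,0,0,0,-0.39],[0.95,0.16,0,0,0,-0.39],[0.95,0.16,0,0,0,-0.39],[0.95,0.16,0,0,0,-0.39],[0.95,0.16,0,0,0,-0.39]]' | grep -E 'pos|^force:'
python3 -m handwheel '[[0.3,0.05,0,0,0,-0.1],[0,0,0,0,0,0],[0,0,0,0,0,0]]' | grep -E 'pos|^force:'
python3 - <<'E'
from h import *
s=observe();print(np.round(s['joints'],2))
im=get_image('side');L=trace('pot_1','side');print([(round(d['score'],2),int(d['region'].sum()),np.round(np.array(d['rect'])*[512,384,512,384]).tolist()) for d in L])
f0=np.array(s['position'])+[0,0,.019-.0726]
m=reg('pot_1','side',proj(im,f0+[0,0,.04]));print(f0,fit([(im,m)],f0,(0,0,1)))
T=tilt(0,30);plan(np.array([.517,.328,.167])+.002*T[:,0],T)
E
```

```text
position: [0.5178, 0.3225, 0.2141]
force: [-0.8, 0.3, -1.0]
position: [0.5167, 0.3256, 0.2141]
force: [-1.0, -0.3, -1.4]
[-1.07  0.47  0.62  1.66 -0.29  1.11  0.15]
[(0.79, 487, [190.0, 98.0, 21.0, 35.0]), (0.71, 331, [192.0, 127.0, 26.0, 18.0]), (0.58, 305, [192.0, 145.0, 26.0, 19.0])]
[0.51665433 0.32564681 0.16049753] (array([0.5186, 0.322 ]), np.float64(0.193))
rows 3 [0.088, 0.026, 0.789, -0.009, 0.002, -0.03]
```

```bash
python3 -m handwheel '[[0.09,0.03,0.79,0,0,-0.03],[0.09,0.03,0.79,0,0,-0.03],[0.09,0.03,0.79,0,0,-0.03],[0,0,0,0,0,0],[0,0,0,0,0,0]]' | grep -E 'pos|^force:'
python3 - <<'E'
from h import *
T=tilt(0,30);plan(np.array([.517,.328,.131])+.002*T[:,0],T,6)
E
```

```text
position: [0.5154, 0.3305, 0.1665]
force: [0.3, -0.1, -1.3]
rows 6 [-0.008, 0.002, 0.296, -0.008, 0.001, 0.002]
```

```bash
python3 -m handwheel '[[-0.01,0,0.3,0,0,0],[-0.01,0,0.3,0,0,0],[-0.01,0,0.3,0,0,0],[-0.01,0,0.3,0,0,0],[-0.01,0,0.3,0,0,0],[-0.01,0,0.3,0,0,0],[0,0,0,0,0,0]]' | grep -E 'pos|^force:'
python3 -m handwheel '[[0,0,0.1,0,0,0],[0,0,0.1,0,0,0],[0,0,0,0,0,0]]' | grep -E 'pos|^force:'
python3 -m handwheel '[[0,0,0.1,0,0,0],[0,0,0.1,0,0,0],[0,0,0,0,0,0]]' | grep -E 'pos|^force:'
```

```text
position: [0.5152, 0.3301, 0.1293]
force: [-0.3, 0.1, -2.4]
position: [0.5159, 0.3305, 0.1266]
force: [0.0, 0.0, -0.8]
position: [0.5159, 0.3306, 0.1225]
force: [1.1, 0.8, -2.0]
```

```bash
python3 -m handwheel '[[0,0,0.05,0,0,0],[0,0,0,0,0,0]]' | grep -E 'pos|^force:'
python3 -m handwheel '[[0,0,0.05,0,0,0],[0,0,0,0,0,0]]' | grep -E 'pos|^force:'
python3 -m handwheel '[[0,0,0.04,0,0,0],[0,0,0,0,0,0]]' | grep -E 'pos|^force:'
```

```text
position: [0.516, 0.3306, 0.1217]
force: [0.9, 0.5, -2.0]
position: [0.516, 0.3306, 0.1208]
force: [1.1, -0.1, -0.5]
position: [0.5163, 0.3308, 0.1201]
force: [0.5, 1.4, 0.4]
```

```bash
python3 -m handwheel '[[0,0,0.03,0,0,0],[0,0,0,0,0,0]]' | grep -E 'pos|^force:'
python3 -m handwheel '[[0,0,0.03,0,0,0],[0,0,0,0,0,0]]' | grep -E 'pos|^force:'
```

```text
position: [0.5165, 0.3309, 0.1199]
force: [0.8, 0.7, 4.1]
position: [0.5169, 0.331, 0.1197]
force: [0.8, 0.6, 7.0]
```

Seated at the predicted height (0.1197 against 0.1196). I'm releasing and backing off.

```bash
python3 -m handwheel '[[0,0,-0.02,0,0,0],[0,0,0,0,0,0],[0,0,0,0,0,0]]' 0 4 | grep -E 'pos|force:'
python3 -m handwheel '[[0,0,0,0,0,0],[0,0,0,0,0,0],[0,0,0,0,0,0],[0,0,0,0,0,0],[0,0,0,0,0,0]]' 1 | grep -E 'pos|force:|width'
python3 -m handwheel '[[0,0,-0.4,0,0,0],[0,0,-0.98,0,0,0],[0,0,-0.98,0,0,0],[0,0,-0.98,0,0,0],[0,0,-0.98,0,0,0],[0,0,-0.98,0,0,0],[0,0,-0.5,0,0,0],[0,0,0,0,0,0]]' | grep -E 'clock|pos|force:'
python3 - <<'E'
from h import *
I={c:get_image(c) for c in('side','wrist','top')}
for c in I: cv2.imwrite(f'pics/{c}6.png',I[c]['image'][:,:,::-1])
print([proj(I['side'],(.517,.328,z)).round(1).tolist() for z in(.01,.09,.118,.146)])
a=cv2.imread('pics/wrist6.png');b=cv2.imread('pics/side6.png')[90:190,130:263]
cv2.imwrite('pics/m6.png',np.hstack([cv2.resize(a,(400,300)),cv2.resize(b,(400,300),interpolation=cv2.INTER_CUBIC)]))
E
```

```text
position: [0.516, 0.3306, 0.1192]
force: [1.3, 1.1, 1.9]
gripper_force: 4.0
position: [0.5156, 0.3304, 0.119]
force: [0.8, -0.7, 0.8]
width: 0.991
gripper_force: 0.0
clock: 38.27
position: [0.5173, 0.3311, 0.2378]
force: [-0.0, 0.6, -0.3]
gripper_force: 0.0
[[192.5, 151.9], [190.2, 130.6], [189.4, 122.8], [188.6, 114.7]]
```

View pics/m6.png

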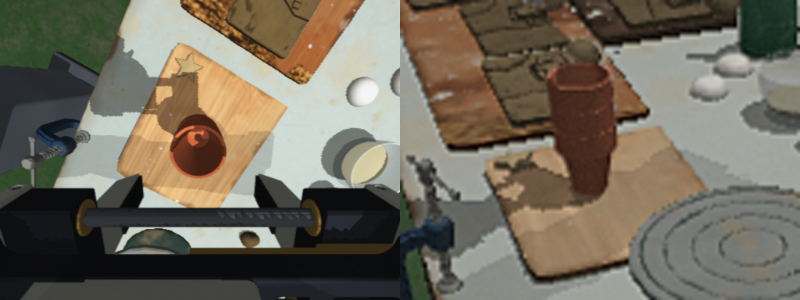

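The final picture shows one straight stack of three equal collars, mouths up. The top rim is at crop pixel (580,75), matching the (576,74) predicted for a fully home stack. The gripper is clear.

```bash
python3 -c "
from cell import sign_off
print(sign_off())"
```

```text
the job is handed in; nothing more can be done
None
```

I turned pot_3 over and nested it, then pot_2, into pot_1 on the board: one straight stack, mouths up, each seated at the height expected for fully home, tools untouched, handed in at about 38 s of the 72 s allowed.

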